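# Change the camera's filter at the interlocked key bank

## Robot

A 6-joint arm with a two-finger parallel gripper is mounted at the origin on the work surface. World frame = base frame: x ahead of the robot, y to its left, z up, the work surface at z = 0. Lengths are in m, angles in rad, forces in N, time in s.
With the tool pointing down it reaches from about 0.3 to 0.775 m from the base axis. Payload 14.6 kg.
Tool frame: the origin (TCP) lies midway between the tips of the shut fingers; the grasp point (between the pads) lies 19 mm behind it (ctrl.tcp_to_grasp is the z of the grasp point in the tool frame, in m); z points along the fingers, y is the line along which they close (so a half turn about z gives the same grasp; the last joint's range is limited). The gripper opens to 94 mm and grips with 3 to 60 N. Pads are 16 mm wide; open, the fingers measure 119 mm over their backs; the gripper's body (75 mm by 177 mm) begins 78 mm behind the grasp point.
Start: joints at [1.072, 0.3, 1.521, -0, 1.321, -0.067], TCP at [0.23, 0.5, 0.205] pointing down, gripper open.
Joint ranges: [-3.03, 3.03], [-0.79, 2.21], [0.23, 2.52], [-1.04, 4.18], [0, 3.07], [-2.55, 2.55]. Speed limits (rad/s): [2.22, 2.22, 2.57, 3.14, 3.14, 3.14].

## Interface

Orientations are given as [roll, pitch, yaw] about the fixed x, y, z axes, in that order (R = Rz(yaw) Ry(pitch) Rx(roll)).
In Python, from station import monitor, camera, ctrl gives the robot as it stands.
- The arm moves only by the tool apply_moves, never from a script. Its argument "plan" is one flat list of numbers, 4 for each row, row after row: the shift along the tool's x, y, z in mm, then the turn about the tool's z in rad. In form: [dx, dy, dz, spin, dx, dy, dz, spin, ...]. A call has 1 to 20 rows; each row shifts and turns the commanded pose from where the row before left it, along the tool's axes as they then stand; what a row does not reach is not made up. A row lasts 1/10 s, in which the tool goes at most 50 mm and 8.59 degrees, less where a joint would pass 70% of its speed; a pose out of reach is approached as far as the arm can. A call is refused whole if a number of a shift passes 50 or a number of a turn 0.15, either way. A call with a gripper value outside its range is refused whole. "hand" is the gripper command: -1 is shut, 1 is fully open, values between are in proportion, set as the call begins (left out, the last holds). The fingers move at their own pace and stop on an object; "squeeze" is the grip in N (left out, the last holds). Time passes only in rows, so rows that do not move let the fingers close. It gives the time, the measured TCP pose, the force, the opening and the grip force at its end, in the units of the state.
- monitor.get_obs(): the state, without advancing time (a new reading comes with each control period).
- camera(name): name is "scene" or "top" or "wrist"; returns a dict with "image" (480x640x3 uint8, red, green, blue), "range_z" (480x640 float32, m along the optical axis (not along the pixel's ray), 0 where there is no reading), "mtx" (3x3 intrinsics, pixels), "rvec" (rotation vector, rad) and "tvec" (3), from world to camera coordinates, as OpenCV has them. Camera axes: x right, y down, z forward; pixel columns grow to the right and rows downward; lengths in m; the calibration is good to about 2 mm. A picture is of the moment at which its call begins.
- ctrl.hand_in(): hands the job in; it is judged then, once.
The state is a dict: "time_s": time; "qpos": joint angles; "joint_vel": joint speeds; "tau": joint torques, N m; "ee_pos": TCP position; "eef_rot": TCP orientation; "force": force on the tool from outside, world axes, zero at the start; "moment": the same for the moment, N m; "grip_width": finger opening in m; "grip_force": force on a finger pad.
Only numpy, scipy, OpenCV 4.12 (cv2) and the standard library are available. Lean on these libraries where they do the work, as an engineer would, in place of code of your own. Each camera call takes 0.05 s, during which the arm holds its last target. There are 200 camera calls.

## Task

The camera is looking through the yellow filter; change it over to the blue one. First push the lamp's shutter fully shut, then press the blue key right down so that it stays down by itself and the yellow key pops up, and only then slide the shutter fully open again, so that no unfiltered light ever reaches the camera. Leave the red, green and white keys unpressed and do not disturb the loose things on the table.

Things in the scene. Friction and masses are not known exactly. Their poses are not given: they have to be found in the camera images.
- bank_top (a point): Middle of the top plate, 115 mm above the table, of the filter changer: a black box 150 x 70 mm in the middle of a fixed imaging line (lamp, shutter, changer, lens, camera). Its z is up; y runs along the beam and the row of keys, towards the camera; x points across, away from the robot. Five keys stand along y, 27 mm from middle to middle, their colours in any order. Raised caps are the line's highest parts.
- yellow_cap (a point): Middle of the top of the yellow key's cap; goes down with the key; axes as bank_top. The cap is 31 mm along x by 18 mm along y (the row), with 9 mm gaps to its neighbours; its top is 20 mm above the top plate when up, 9 mm when latched.
- blue_cap (a point): Middle of the top of the blue key's cap; goes down with the key; axes as bank_top. The cap is 31 mm along x by 18 mm along y (the row), with 9 mm gaps to its neighbours; its top is 20 mm above the top plate when up, 9 mm when latched.
- red_cap (a point): Middle of the top of the red key's cap; goes down with the key; axes as bank_top. The cap is 31 mm along x by 18 mm along y (the row), with 9 mm gaps to its neighbours; its top is 20 mm above the top plate when up, 9 mm when latched.
- green_cap (a point): Middle of the top of the green key's cap; goes down with the key; axes as bank_top. The cap is 31 mm along x by 18 mm along y (the row), with 9 mm gaps to its neighbours; its top is 20 mm above the top plate when up, 9 mm when latched.
- white_cap (a point): Middle of the top of the white key's cap; goes down with the key; axes as bank_top. The cap is 31 mm along x by 18 mm along y (the row), with 9 mm gaps to its neighbours; its top is 20 mm above the top plate when up, 9 mm when latched.
- key_yellow (a joint): How far the yellow key is down, m: 0 up, 0.011 latched, 0.0135 bottom stop. This is the key latched at the start.
- key_blue (a joint): How far the blue key is down, m: 0 up, 0.011 latched, 0.0135 bottom stop. A sprung bar latches the bank: a key pressed past 0.011 stays down at 0.011 when let go; on the way, by about 0.005, it frees the key latched before, which springs up. Let go too early, it springs back and no key is down. It takes about 3 to 5 N all the way, then meets a firm stop.
- key_red (a joint): How far the red key is down, m: 0 up, 0.011 latched, 0.0135 bottom stop.
- key_green (a joint): How far the green key is down, m: 0 up, 0.011 latched, 0.0135 bottom stop.
- key_white (a joint): How far the white key is down, m: 0 up, 0.011 latched, 0.0135 bottom stop.
- shutter_tab (a point): Middle of the top of the shutter's red push tab: 10 mm thick along x, 20 mm wide along y, standing 28 mm above its housing's flat top; axes as bank_top; moves with the shutter. It lies 112 mm from bank_top along -y, between lamp and changer. The changer's end is 27 mm from the tab's edge; within 60 mm on the lamp's side nothing is higher than 110 mm above the table.
- shutter_slot (a point): Middle of the slot in which the tab slides, on the flat top of the shutter housing, 100 mm above the table; axes as bank_top. The housing's top is 104 mm along x by 30 mm along y; a green dot marks its near end (open), a red dot its far end (shut).
- shutter (a joint): Shutter slide, m: 0 open (tab 16 mm from the slot's middle towards the robot, by the green dot), 0.032 shut (tab 16 mm beyond the middle, along bank_top's x, by the red dot). Firm stops at both ends, about 2 N to slide, stays where it is left.
- post_mid (a point): Bystander, loose on the table: a standing steel optics post, 12.7 mm thick, 75 mm tall. The point is at its middle.
- post_holder_mid (a point): Bystander, loose on the table: a post holder: 25 mm black tube on a 30 x 58 mm foot, 60 mm tall. The point is at its middle.
- hex_driver_mid (a point): Bystander, loose on the table: a screwdriver-like hex driver with a red handle, 170 mm long, lying flat. The point is at about the middle of its length.
- flange_mid (a point): Bystander, loose on the table: a steel blank flange, 70 mm across, 13 mm thick, lying flat. The point is at its middle.
- lens_tube_mid (a point): Bystander, loose on the table: a black lens tube, 31 mm across, 25 mm tall, standing on end. The point is at its middle.
- filter_case_mid (a point): Bystander, loose on the table: a white filter case 60 x 60 x 16 mm with an amber disc in its lid. The point is at its middle.
- spanner_mid (a point): Bystander, loose on the table: a steel spanner, 150 mm long, lying flat. The point is at about the middle of its length.

How it is judged:
On the way, in this order (a step that is already met when the one before it is completed fails the run):
1. the shutter is fully shut while the yellow key is still latched (value of joint shutter above 0.027 m and value of joint key_yellow between 0.0095 and 0.0123 m), for 0.1 s.
2. with the shutter still shut, the blue key is latched down and the yellow key is up (value of joint shutter above 0.027 m and value of joint key_blue between 0.0095 and 0.0123 m and value of joint key_yellow below 0.002 m), for 0.2 s.
At the end, for the whole second after the job is handed in: The blue key stays latched down by itself (pressed 9.5 to 12.3 mm), the yellow, red, green and white keys are all up (within 2 mm), and the shutter is open again to within 5 mm of its stop (value of joint key_blue between 0.0095 and 0.0123 m and value of joint each of key_yellow, key_red, key_green, key_white below 0.002 m and value of joint shutter below 0.005 m); the robot touches nothing.
It fails at once if unfiltered light reaches the camera: the shutter is not shut while neither the yellow nor the blue key is down (value of joint shutter below 0.026 m and value of joint each of key_yellow, key_blue below 0.008 m).
It fails at once if the red, green or white key is pressed (more than 4 mm) (value of joint any of key_red, key_green, key_white above 0.004 m).
It fails at once if a loose thing on the table is shoved (more than 25 mm) or knocked over (distance of any of post_mid, post_holder_mid, hex_driver_mid, flange_mid, lens_tube_mid, filter_case_mid, spanner_mid from where it was at the start of the episode above 0.025 m or angle between any of post_mid, post_holder_mid, lens_tube_mid's own z axis and vertical above 0.6 rad).
It also fails if it takes over 54 s, if anything falls off the work surface, if the arm or the gripper's body presses on something with over 40 N, if the wrist force passes 120 N, or if a joint passes its speed limit or range.

## Working session

There is one attempt and no reset: what is moved stays moved. The work goes in short steps, Python scripts to look and compute and a tool call to move; the robot and the scene stay as the last step left them, time stands still between calls to the robot, and variables do not carry over. Pictures are saved under pics/ and viewed, at most 10 in all, crops included, and the job is handed in when it is done.

Besides the shell and the picture viewer there is one more tool, called after "Call:" in YAML: its name, and indented under it one key for each argument. apply_moves: Moves the arm, as the interface text tells. Its arguments: {"type":"object","properties":{"plan":{"type":"array","items":{"type":"number"}},"hand":{"type":"number"},"squeeze":{"type":"number"}},"required":["plan"]}

```bash
mkdir -p pics; cat > h.py <<'E'
import numpy as np, cv2
from station import monitor, camera, ctrl
def pts(c):
    K=c["mtx"];R=cv2.Rodrigues(np.array(c["rvec"],float))[0];t=np.array(c["tvec"],float).ravel()
    z=c["range_z"];v,u=np.mgrid[:480,:640]
    X=np.stack([(u-K[0][2])/K[0][0]*z,(v-K[1][2])/K[1][1]*z,z],-1)
    return (X-t)@R
def ray(c,u,v,zw):
    K=np.array(c["mtx"]);R=cv2.Rodrigues(np.array(c["rvec"],float))[0];t=np.array(c["tvec"],float).ravel()
    d=R.T@np.linalg.inv(K)@[u,v,1];o=-R.T@t
    return o+d*(zw-o[2])/d[2]
E
python3 - <<'E'
from h import *
o=monitor.get_obs();print(o)
for n in("top","scene"):
    c=camera(n);np.savez(n,**{k:np.array(v) for k,v in c.items()})
    cv2.imwrite(f"pics/{n}0.png",c["image"][...,::-1])
    print(n,c["mtx"],c["rvec"],c["tvec"])
E
```

```text
{'time_s': 0.0, 'qpos': array([ 1.07242167e+00,  3.00466009e-01,  1.52154498e+00,  2.73356809e-05,
        1.32068580e+00, -6.65716875e-02]), 'joint_vel': array([-4.03204464e-05,  1.45291914e-04,  4.79807896e-04, -2.78081196e-04,
        2.63637697e-03, -2.67970261e-03]), 'tau': array([-2.24111813e-03, -5.31809878e+01, -3.52736092e+01,  7.07219378e-02,
        2.44796398e-02, -6.85586610e-05]), 'ee_pos': array([0.23004523, 0.49931082, 0.20490439]), 'eef_rot': array([-3.14049272e+00, -9.98691691e-05,  2.70978285e+00]), 'force': array([ 0.22916286,  0.79553758, -0.43300191]), 'moment': array([ 0.00454081, -0.00992947, -0.02871839]), 'grip_force': 0.0, 'grip_width': 0.09408621101302093}
top [[515.97606005   0.         314.44846655]
 [  0.         515.97606005 233.10812827]
 [  0.           0.           1.        ]] [ 2.20571459 -2.16682999  0.15055655] [0.00981848 0.56992354 0.86028953]
scene [[476.97725637   0.         317.25563119]
 [  0.         476.97725637 238.24753835]
 [  0.           0.           1.        ]] [ 1.68925176  1.75264865 -0.7952301 ] [-0.03910157 -0.30733188  1.25872759]
```

View pics/top0.png

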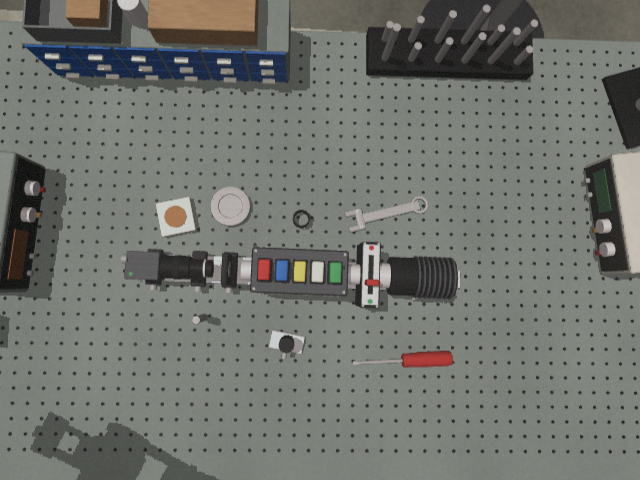

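View pics/scene0.png

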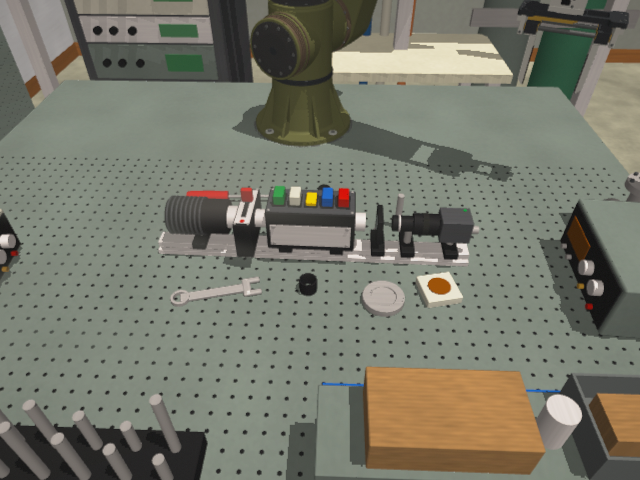

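The top view shows the row red (264,270), blue (282,271), yellow (300,271), white (317,272), green (335,272). The shutter tab is at (372,283), next to the green dot (370,301), so the shutter is open. Next I measure these in world coordinates.

```bash
python3 - <<'E'
from h import *
for n in("top","scene"):
    c=dict(np.load(n+".npz"));P=pts(c);h=cv2.cvtColor(c["image"],cv2.COLOR_RGB2HSV).astype(int);H,S,V=h[...,0],h[...,1],h[...,2]
    reg=(P[...,2]>.095)&(P[...,2]<.2)&(P[...,0]>.3)&(P[...,0]<.62)&(abs(P[...,1])<.25)
    for nm,m in dict(red=(H<6)|(H>174),yellow=(abs(H-26)<6),green=abs(H-70)<15,blue=abs(H-110)<12).items():
        m=(m&(S>130)&(V>60)&reg).astype(np.uint8)
        k,l,st,ce=cv2.connectedComponentsWithStats(m)
        for i in range(1,k):
            if st[i,4]<12: continue
            Q=P[l==i];zt=np.percentile(Q[:,2],90)
            T=Q[Q[:,2]>zt-.004]
            print(n,nm,st[i],ce[i].round(1),"z",zt.round(4),"top mid",((T.min(0)+T.max(0))/2).round(4),"med",np.median(T,0).round(4),"ray",ray(c,*ce[i],zt).round(4))
    # caps/top plate line
    m=(abs(P[...,2]-.115)<.004)&(P[...,0]>.3)&(P[...,0]<.62)&(abs(P[...,1])<.25)
    l=cv2.connectedComponentsWithStats(m.astype(np.uint8));i=1+np.argmax(l[2][1:,4])
    Q=P[l[1]==i][:,:2].astype(np.float32);print("plate",cv2.minAreaRect(Q))
E
```

```text
top red [369 246   5   4  13] [370.9 247.3] z 0.1037 top mid [ 0.541  -0.067   0.1027] med [ 0.5418 -0.0672  0.1025] ray [ 0.5412 -0.0669  0.1037]
top red [258 259  12  21 246] [263.5 269.1] z 0.1373 top mid [0.5025 0.0993 0.136 ] med [0.5031 0.0997 0.1356] ray [0.503  0.0992 0.1373]
top red [365 279  14   7  82] [371.6 282.2] z 0.1298 top mid [ 0.4858 -0.0654  0.1282] med [ 0.4858 -0.0653  0.1282] ray [ 0.4862 -0.0644  0.1298]
top yellow [294 261  12  21  66] [300.2 271.3] z 0.126 top mid [0.5008 0.0453 0.1248] med [0.4977 0.0396 0.1243] ray [0.501  0.0441 0.126 ]
top blue [276 260  12  21 237] [281.4 269.9] z 0.137 top mid [0.5022 0.0724 0.1362] med [0.5022 0.0729 0.1355] ray [0.5023 0.0725 0.137 ]
plate ((0.501025378704071, 0.04548265412449837), (0.15025274455547333, 0.06993395835161209), 88.62417602539062)
scene red [241 188  11  13 122] [246.5 193.4] z 0.1278 top mid [ 0.4883 -0.0637  0.1266] med [ 0.4899 -0.0639  0.1273] ray [ 0.5008 -0.0609  0.1278]
scene red [338 188  11  20 203] [343.2 197.6] z 0.1353 top mid [0.5034 0.1006 0.1338] med [0.506  0.1006 0.1344] ray [0.5168 0.1007 0.1353]
scene yellow [305 192  12  14 153] [310.8 198.6] z 0.1249 top mid [0.5028 0.0475 0.1237] med [0.5052 0.0475 0.1237] ray [0.5075 0.0473 0.1249]
scene green [273 186  12  11 105] [278.7 191.1] z 0.1358 top mid [ 0.501  -0.0063  0.1349] med [ 0.502  -0.0063  0.1348] ray [ 0.5033 -0.0061  0.1358]
scene blue [322 188  11  19 194] [327.1 196.7] z 0.1354 top mid [0.5026 0.0741 0.1341] med [0.5068 0.0743 0.1346] ray [0.5154 0.0744 0.1354]
plate ((0.5030237436294556, 0.04699505493044853), (0.14897100627422333, 0.0714452862739563), 88.6780776977539)
```

Call:
apply_moves:
  plan: [0, 0, 0, 0.145, 0, 0, 0, 0.145, 0, 0, 0, 0.145, 0, 0, 0, 0.145, 0, 0, 0, 0.145, 0, 0, 0, 0.145, 0, 0, 0, 0.145, 0, 0, 0, 0.148, -20, 10, 0, 0, -40, 18, 0, 0, -40, 18, 0, 0, -40, 18, 0, 0, -40, 18, 0, 0, -40, 18, 0, 0, -40, 18, 0, 0, -40, 18, 0, 0, -40, 18, 0, 0, -40, 18, 0, 0]
  hand: -1
  squeeze: 20

```text
time_s: 1.9
ee_pos: [0.3932, 0.1137, 0.2055]
eef_rot: [3.141, -0.0, 1.547]
force: [1.3, 0.5, 0.1]
grip_width: 0.0006
grip_force: 0.0
```

Call:
apply_moves:
  plan: [-36, 14, 0, 0, -36, 14, 0, 0, -36, 14, 0, 0, -36, 14, 0, 0, -34, 10, 0, 0, 0, 0, 20, 0, 0, 0, 20, 0, 0, 0, 15, 0, 0, 0, 0, 0, 0, 0, 0, 0, 0, 0, 0, 0]

```text
time_s: 3.0
ee_pos: [0.4551, -0.064, 0.1513]
eef_rot: [3.14, 0.0, 1.547]
force: [-1.2, -0.0, -0.6]
grip_width: 0.0003
grip_force: 0.0
```

```bash
python3 - <<'E'
from h import *
ims=[]
for n in("wrist","scene"):
    c=camera(n);im=c["image"][...,::-1]
    ims.append(im if n=="wrist" else cv2.resize(im[120:300,150:390],(640,480)))
cv2.imwrite("pics/a.png",cv2.resize(np.hstack(ims),(800,300)))
print(monitor.get_obs()["ee_pos"])
E
```

```text
[ 0.45504302 -0.06404844  0.15122357]
```

View pics/a.png

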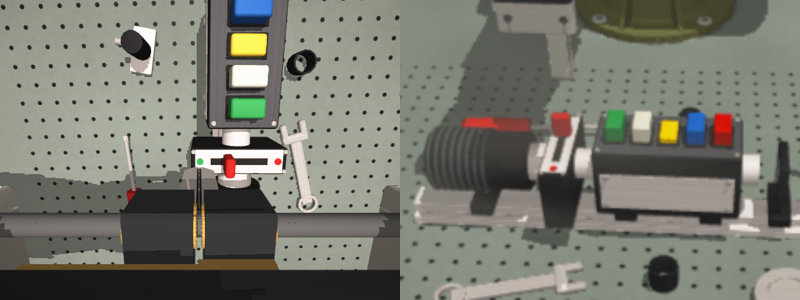

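The left (wrist) half shows the shut fingertips over the near end of the housing, with the red tab at (230,165) beyond them and all caps clear. I'll descend and start pushing.

Call:
apply_moves:
  plan: [0, 0, 15, 0, 0, 0, 15, 0, 0, 0, 11, 0, 0, 0, 0, 0, 0, 4, 0, 0, 0, 4, 0, 0, 0, 4, 0, 0, 0, 4, 0, 0, 0, 4, 0, 0, 0, 0, 0, 0, 0, 0, 0, 0]

```text
time_s: 4.2
ee_pos: [0.4748, -0.0645, 0.1094]
eef_rot: [3.142, -0.0, 1.547]
force: [-0.3, 0.1, 0.6]
grip_width: 0.0004
grip_force: 0.0
```

```bash
cat > m.py <<'E'
from h import *
# tab position along bank x relative to slot, from top and wrist view, by cloud
for n in("top","wrist","scene"):
    c=camera(n);P=pts(c);h=cv2.cvtColor(c["image"],cv2.COLOR_RGB2HSV).astype(int);H,S,V=h[...,0],h[...,1],h[...,2]
    m=((H<6)|(H>174))&(S>130)&(V>50)&(P[...,2]>.108)&(P[...,2]<.14)&(P[...,0]>.44)&(P[...,0]<.56)&(P[...,1]>-.1)&(P[...,1]<-.03)
    Q=P[m]
    if len(Q)>5: print(n,len(Q),np.percentile(Q,5,0).round(4),np.percentile(Q,95,0).round(4))
o=monitor.get_obs();print(o["time_s"],o["ee_pos"],o["force"])
E
python3 m.py
```

```text
wrist 645 [ 0.4874 -0.0674  0.1118] [ 0.4955 -0.0561  0.1291]
scene 128 [ 0.4928 -0.072   0.1099] [ 0.5    -0.0558  0.1281]
4.35 [ 0.47464336 -0.06451325  0.1094353 ] [ 0.67536951 -0.19116937  0.22559379]
```

Call:
apply_moves:
  plan: [0, 4, 0, 0, 0, 4, 0, 0, 0, 4, 0, 0, 0, 4, 0, 0, 0, 4, 0, 0, 0, 1, 0, 0, 0, 1, 0, 0, 0, 0, 0, 0, 0, 0, 0, 0]

```text
time_s: 5.25
ee_pos: [0.4968, -0.0651, 0.1095]
eef_rot: [3.141, 0.0, 1.547]
force: [-0.8, -0.5, 0.3]
grip_width: 0.0002
grip_force: 0.0
```

```bash
python3 m.py
```

```text
wrist 603 [ 0.5091 -0.0679  0.1114] [ 0.5168 -0.0566  0.129 ]
scene 130 [ 0.5142 -0.0725  0.1091] [ 0.5208 -0.0561  0.1282]
5.4 [ 0.49674754 -0.06508055  0.10950769] [0.66194611 0.66339051 0.30030748]
```

Still no stop; I'll creep until the force rises.

Call:
apply_moves:
  plan: [0, 1, 0, 0, 0, 1, 0, 0, 0, 0, 0, 0, 0, 0, 0, 0]

```text
time_s: 5.8
ee_pos: [0.4972, -0.0651, 0.1095]
eef_rot: [-3.138, -0.0, 1.547]
force: [-15.1, 0.0, 9.5]
grip_width: 0.0007
grip_force: 7.4
```

Call:
apply_moves:
  plan: [0, 1, 0, 0, 0, 0, 0, 0, 0, 0, 0, 0]

```text
time_s: 6.1
ee_pos: [0.4973, -0.0651, 0.1095]
eef_rot: [-3.135, -0.0, 1.547]
force: [-21.9, 0.6, 15.4]
grip_width: 0.0002
grip_force: 11.2
```

Firm stop met at 22 N, so the shutter is shut. I'll back off, rise and go over the blue key.

Call:
apply_moves:
  plan: [0, -5, 0, 0, 0, -5, 0, 0, 0, 0, -20, 0, 0, 0, -30, 0, 15, 0, 0, 0, 25, 2, 0, 0, 30, 2, 0, 0, 30, 2, 0, 0, 25, 2, 0, 0, 13, 1, 0, 0, 0, 0, 0, 0, 0, 0, 0, 0, 0, 0, 0, 0]

```text
time_s: 7.4
ee_pos: [0.502, 0.0719, 0.1594]
eef_rot: [3.142, 0.0, 1.546]
force: [-0.5, -0.6, -0.1]
grip_width: 0.0006
grip_force: 0.0
```

```bash
python3 m.py; python3 - <<'E'
from h import *
c=camera("wrist");cv2.imwrite("pics/b.png",c["image"][...,::-1])
P=pts(c);h=cv2.cvtColor(c["image"],cv2.COLOR_RGB2HSV).astype(int)
m=(abs(h[...,0]-110)<12)&(h[...,1]>130)&(abs(P[...,2]-.135)<.005);Q=P[m];print(len(Q),Q.min(0),Q.max(0)) if m.any() else 0
E
```

```text
top 77 [ 0.5109 -0.0749  0.1244] [ 0.5185 -0.0574  0.1308]
scene 136 [ 0.5139 -0.0726  0.1093] [ 0.5211 -0.0564  0.1279]
7.55 [0.502051   0.07213804 0.15949508] [-0.02160916 -0.17953824  0.11366857]
906 [0.48531381 0.06904121 0.13023161] [0.51591119 0.08240379 0.13699359]
```

View pics/b.png

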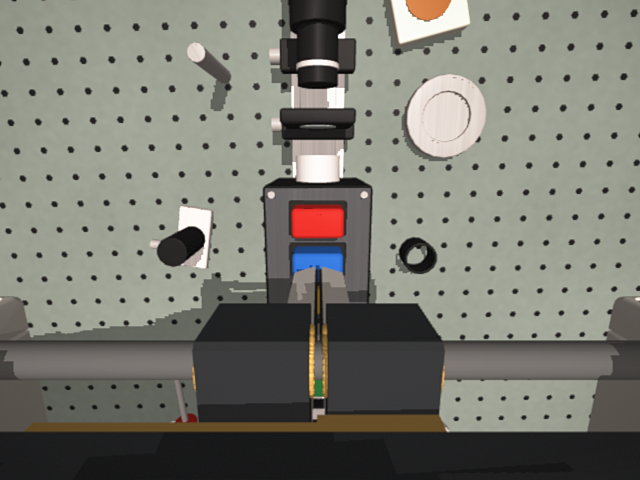

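The tips are centred over the blue cap (318,258); red is clear ahead at (318,222), and the tab stayed at the shut end. I'll press now.

Call:
apply_moves:
  plan: [1, 0, 10, 0, 0, 0, 10, 0, 0, 0, 4, 0, 0, 0, 3, 0, 0, 0, 3, 0, 0, 0, 3, 0, 0, 0, 2, 0, 0, 0, 1, 0, 0, 0, 0, 0]

```text
time_s: 8.5
ee_pos: [0.5021, 0.0739, 0.1235]
eef_rot: [3.142, -0.0, 1.547]
force: [-1.2, 0.2, 2.5]
grip_width: 0.0002
grip_force: 1.2
```

Call:
apply_moves:
  plan: [0, 0, 1, 0, 0, 0, 1, 0, 0, 0, 0, 0, 0, 0, 0, 0]

```text
time_s: 8.9
ee_pos: [0.5021, 0.0739, 0.1217]
eef_rot: [3.141, -0.0, 1.547]
force: [-3.0, 1.3, 5.4]
grip_width: 0.0005
grip_force: 2.8
```

Call:
apply_moves:
  plan: [0, 0, 1, 0, 0, 0, 1, 0, 0, 0, 0, 0, 0, 0, 0, 0]

```text
time_s: 9.3
ee_pos: [0.5023, 0.0739, 0.1214]
eef_rot: [3.14, -0.0, 1.547]
force: [-11.5, -0.6, 24.3]
grip_width: 0.0005
grip_force: 12.4
```

Bottom stop reached at 24 N. I'll lift off and check the keys.

Call:
apply_moves:
  plan: [0, 0, -5, 0, 0, 0, -15, 0, 0, 0, -20, 0, 0, 0, 0, 0, -40, 6, 0, 0, -40, 14, 0, 0, -35, 14, 0, 0, -24, 14, 0, 0, 0, 0, 0, 0, 0, 0, 0, 0]

```text
time_s: 10.3
ee_pos: [0.5463, -0.0664, 0.1582]
eef_rot: [-3.14, -0.0, 1.546]
force: [-0.5, -0.1, 0.4]
grip_width: 0.0002
grip_force: 0.0
```

```bash
python3 m.py; python3 - <<'E'
from h import *
c=camera("scene");P=pts(c);h=cv2.cvtColor(c["image"],cv2.COLOR_RGB2HSV).astype(int);H,S=h[...,0],h[...,1]
yk={"red":.1,"blue":.073,"yellow":.046,"white":.019,"green":-.008}
for k,y in yk.items():
    m=(abs(P[...,1]-y-.0015)<.005)&(abs(P[...,0]-.502)<.012)&(P[...,2]>.118)&(P[...,2]<.15)
    print(k,m.sum(),np.percentile(P[m][:,2],[50,90]).round(4) if m.any() else "")
a=cv2.resize(c["image"][120:300,150:390],(640,480))
cv2.imwrite("pics/c.png",cv2.resize(np.hstack([a,camera("wrist")["image"]]),(800,300))[...,::-1])
E
```

```text
wrist 592 [ 0.5093 -0.0739  0.1131] [ 0.5181 -0.0567  0.129 ]
scene 125 [ 0.5139 -0.0724  0.1102] [ 0.5212 -0.0563  0.1279]
10.45 [ 0.54638141 -0.06540622  0.15913689] [-0.10298762 -0.07496011  0.56114856]
red 49 [0.1348 0.1358]
blue 52 [0.1239 0.1251]
yellow 54 [0.1349 0.1361]
white 53 [0.1347 0.1358]
green 54 [0.1349 0.1361]
```

View pics/c.png

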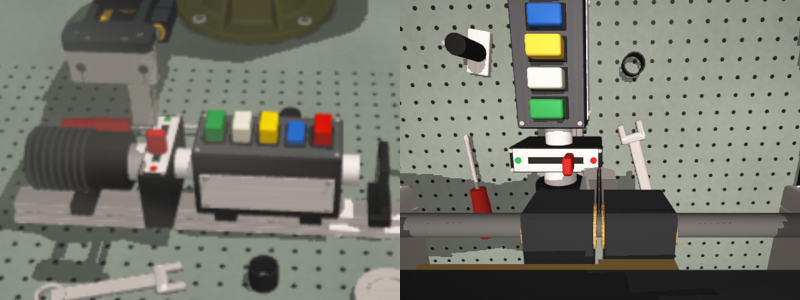

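Blue is latched (0.124) and all the other caps are up (0.135). The tips are beyond the tab on the red-dot side, so I'll descend and slide the shutter open.

Call:
apply_moves:
  plan: [0, 0, 20, 0, 0, 0, 20, 0, 0, 0, 9, 0, 0, 0, 0, 0, 0, -4, 0, 0, 0, -4, 0, 0, 0, -4, 0, 0, 0, -4, 0, 0, 0, -4, 0, 0, 0, -4, 0, 0, 0, -4, 0, 0, 0, -4, 0, 0, 0, -4, 0, 0, 0, -4, 0, 0, 0, -2, 0, 0, 0, 0, 0, 0, 0, 0, 0, 0]

```text
time_s: 12.25
ee_pos: [0.5045, -0.0652, 0.1103]
eef_rot: [-3.141, -0.0, 1.547]
force: [-0.2, 0.1, -0.5]
grip_width: 0.0007
grip_force: 0.0
```

Call:
apply_moves:
  plan: [0, -1, 0, 0, 0, -1, 0, 0, 0, -1, 0, 0, 0, 0, 0, 0, 0, 0, 0, 0]

```text
time_s: 12.75
ee_pos: [0.5016, -0.0652, 0.1104]
eef_rot: [-3.141, -0.0, 1.547]
force: [0.3, 1.1, 0.1]
grip_width: 0.0005
grip_force: 0.0
```

Call:
apply_moves:
  plan: [0, -1, 0, 0, 0, -1, 0, 0, 0, -1, 0, 0, 0, 0, 0, 0, 0, 0, 0, 0]

```text
time_s: 13.25
ee_pos: [0.4994, -0.0651, 0.1105]
eef_rot: [3.14, 0.0, 1.547]
force: [7.3, 0.9, -3.8]
grip_width: 0.001
grip_force: 3.8
```

The open stop is met. I'll back off, rise and verify.

Call:
apply_moves:
  plan: [0, 5, 0, 0, 0, 6, 0, 0, 0, 0, -20, 0, 0, 0, -40, 0, 0, 0, -30, 0, 0, 0, 0, 0, 0, 0, 0, 0, 0, 0, 0, 0]

```text
time_s: 14.05
ee_pos: [0.5093, -0.0653, 0.1992]
eef_rot: [-3.14, -0.0, 1.547]
force: [0.3, -0.9, -0.7]
grip_width: 0.0005
grip_force: 0.0
```

```bash
python3 m.py; python3 - <<'E'
from h import *
c=camera("scene");P=pts(c)
for k,y in {"red":.1,"blue":.073,"yellow":.046,"white":.019,"green":-.008}.items():
    m=(abs(P[...,1]-y-.0015)<.005)&(abs(P[...,0]-.502)<.012)&(P[...,2]>.118)&(P[...,2]<.15)
    print(k,np.percentile(P[m][:,2],50).round(4))
cv2.imwrite("pics/d.png",c["image"][...,::-1])
E
```

```text
wrist 398 [ 0.4772 -0.0734  0.115 ] [ 0.4862 -0.0559  0.129 ]
scene 123 [ 0.4827 -0.0717  0.1092] [ 0.4896 -0.056   0.1283]
14.2 [ 0.50940007 -0.06530011  0.19944375] [-0.89631148 -0.39690437  0.12589961]
red 0.1347
blue 0.1241
yellow 0.1349
white 0.135
green 0.135
```

View pics/d.png

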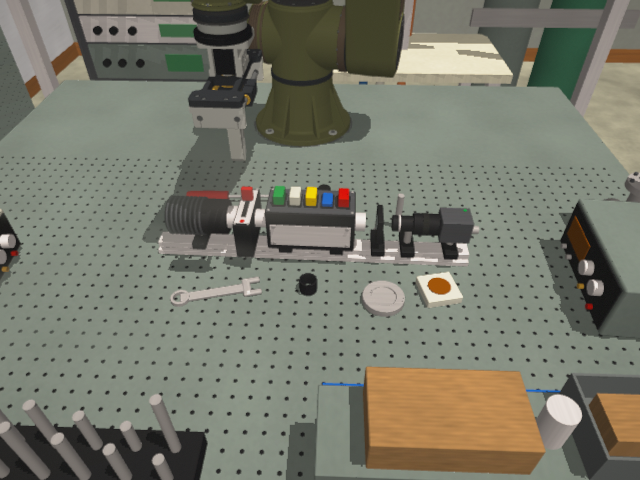

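The tab (247,193) is back at its starting place, the blue cap (327,200) is down and the loose items are where they were. I'm handing in.

```bash
python3 -c "
from station import ctrl
print(ctrl.hand_in())"
```

```text
the job is handed in; nothing more can be done
None
```

The changeover is done and handed in at about 14 s of the 54 s allowed: I shut the shutter, latched the blue key (yellow popped up), then reopened the shutter; the last images show red, green and white still up and the loose things in place, but the hand-in returned no verdict.

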